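Clear the jammed dowel tube

TASK

Two wooden dowels are wedged at the bottom of the clear tube of the dowel dispenser. Tip the leaning tube fully upright, then take the ramrod from its block and push it down inside the tube so that both dowels drop into the tray below. Leave the ramrod standing in the tube with its handle down on the mouth as a stopper, and do not disturb the other things on the bench.

Things in the scene. Friction and masses are not known exactly. Their poses are not given: they have to be found in the camera images.
- stand: Dowel dispenser, fixed: light-wood tray 160 (x) by 150 (y) mm, floor 6 mm thick, rim 41 mm high, 4 mm walls. In it two cheeks at y = -37 and +37 mm (10 mm thick, 22 mm wide in x, 114 mm high) carry the tube's pivot: along y, 100 mm above the tray's centre. Thin stop bar between the cheeks at x = +23, z = 110 mm. The tube leans to the stand's -x side. Origin: centre of the underside.
- tube (a joint): Lean of the tube about its pivot, rad: 0 = leaning 0.95 rad from vertical towards the stand's -x side (as it starts), 0.95 = upright against its end stop. Stiff hinge: stays where it is left, needs about 0.18 N m to turn.
- tube_mouth (a point): Centre of the clear tube's upper end, at the rim; z out of the mouth along the tube, y along the pivot. Outer diameter 32, bore 26, length 90 mm, open at both ends. Pivot 70 mm below the mouth (170 mm above the bench when upright). Sprung jaws 82 mm below the mouth hold the dowels; their steel side blocks reach 24 mm either side along y. The upper 65 mm of the tube is bare.
- dowel0_center (a point): Centre of the lower wooden dowel, 22 mm diameter, 28 mm long, with rounded edges, 12 g; z along its length. It starts wedged on the sprung jaws at the bottom of the tube, and needs a push of about 3 to 5 N. It is free once it is wholly below the jaws (pushed about 30 mm).
- dowel1_center (a point): Centre of the upper dowel, the same as the lower one, lying on top of it in the tube; its top is about 22 mm below the mouth. z along its length.
- rod_handle (a point): Centre of the ramrod's round wooden handle, 34 mm diameter, 50 mm long, upright. z up along the rod. The handle's underside, 25 mm below this point, is wider than the tube's bore and stops on its rim; by then the tip has come through the tube's lower end. Rod mass about 120 g. It starts standing in the dark block.
- rod_tip (a point): Lower end of the ramrod's round-ended steel shaft, 16 mm diameter, 98 mm long below the handle, 123 mm below the handle's centre. z up along the rod.
- block: Dark wooden block fixed to the bench, 90 by 70 mm, 60 mm high, with one hole 19 mm wide and 50 mm deep at its centre, in which the ramrod stands. Origin: centre of the underside.
- figure: Bystander: turned wooden figure, 76 mm wide, 165 mm tall. Origin: centre of its underside.
- jar: Bystander: glass jar with steel lid, 60 mm diameter, 75 mm tall. Origin: centre of its underside.
- frame: Bystander: gilded relief lying flat, 120 (x) by 170 (y) mm, 26 mm high. Origin: centre of its underside.
- dowel0: The lower dowel itself (origin at the centre of its end face nearer the tube's lower end).
- dowel1: The upper dowel itself (origin as for the lower one).
- rod: The ramrod itself (origin at its tip).
Not all that is in view belongs to the job. What is meant by the rod is not pink, and is the smaller of those in its own colour. Leave any green look-alike of the stand alone.

How it is judged (in metres and radians):
On the way, in this order (a step that is already met when the one before it is completed fails the run):
1. the tube is tipped upright with both dowels still wedged in it and the ramrod not yet in it (value of joint tube above 0.88 rad and z of each of dowel0_center, dowel1_center in the frame of tube_mouth above -0.085 m and x of dowel0_center in the frame of tube_mouth between -0.008 and 0.008 m and y of dowel0_center in the frame of tube_mouth between -0.008 and 0.008 m and x of dowel1_center in the frame of tube_mouth between -0.008 and 0.008 m and y of dowel1_center in the frame of tube_mouth between -0.008 and 0.008 m and distance between rod_tip and tube_mouth above 0.03 m), for 0.2 s.
2. the ramrod's tip is inside the mouth of the upright tube, with both dowels still in the tube (value of joint tube above 0.88 rad and z of rod_tip in the frame of tube_mouth below -0.004 m and x of rod_tip in the frame of tube_mouth between -0.009 and 0.009 m and y of rod_tip in the frame of tube_mouth between -0.009 and 0.009 m and z of each of dowel0_center, dowel1_center in the frame of tube_mouth above -0.085 m and x of dowel0_center in the frame of tube_mouth between -0.008 and 0.008 m and y of dowel0_center in the frame of tube_mouth between -0.008 and 0.008 m and x of dowel1_center in the frame of tube_mouth between -0.008 and 0.008 m and y of dowel1_center in the frame of tube_mouth between -0.008 and 0.008 m), for 0.05 s.
At the end, for the whole second after the job is handed in: Both dowels lie at rest in the dispenser's tray (inside its walls, centres less than 60 mm above the bench); the tube is within 0.07 rad of its upright stop; the ramrod stands in the tube at rest, upright within 0.15 rad, its handle down on the mouth (gap less than 6 mm, centred within 12 mm) (x of dowel0_center in the frame of stand between -0.078 and 0.078 m and y of dowel0_center in the frame of stand between -0.073 and 0.073 m and z of each of dowel0_center, dowel1_center in the frame of stand below 0.06 m and linear speed of each of dowel0, dowel1 below 0.05 m/s and x of dowel1_center in the frame of stand between -0.078 and 0.078 m and y of dowel1_center in the frame of stand between -0.073 and 0.073 m and value of joint tube above 0.88 rad and z of rod_handle in the frame of tube_mouth below 0.031 m and angle between rod_handle's own z axis and vertical below 0.15 rad and x of rod_handle in the frame of tube_mouth between -0.012 and 0.012 m and y of rod_handle in the frame of tube_mouth between -0.012 and 0.012 m and linear speed of rod below 0.03 m/s); the robot touches nothing.
It fails at once if the wooden figure is moved more than 30 mm or tipped (distance of figure from where it was at the start of the episode above 0.03 m or angle between figure's own z axis and vertical above 0.35 rad).
It fails at once if the jar is moved more than 30 mm or tipped (distance of jar from where it was at the start of the episode above 0.03 m or angle between jar's own z axis and vertical above 0.35 rad).
It fails at once if the gilded relief is moved more than 30 mm or tipped (distance of frame from where it was at the start of the episode above 0.03 m or angle between frame's own z axis and vertical above 0.35 rad).
It also fails if it takes over 64 s, if anything falls off the work surface, if the arm or the gripper's body presses on something with over 40 N, if the wrist force passes 120 N, or if a joint passes its speed limit or range.

ROBOT

A 7-joint arm with a two-finger parallel gripper is mounted at the origin on the work surface. World frame = base frame: x ahead of the robot, y to its left, z up, the work surface at z = 0. Lengths are in m, angles in degrees, forces in N, time in s.
With the tool pointing down it reaches from about 0.4 to 0.9 m from the base axis. Payload 5.6 kg.
Tool frame: the origin (TCP) lies at the very end of the fingers, on their centre line; the grasp point (between the pads) lies 19 mm behind it (arm.hold_point_z is the distance from the TCP to the grasp point, in m); z points along the fingers, y is the line along which they close (so a half turn about z gives the same grasp; the last joint's range is limited). The gripper opens to 92 mm and grips with 3 to 60 N. Pads are 20 mm wide; open, the fingers measure 128 mm over their backs; the gripper's body (75 mm by 189 mm) begins 69 mm behind the grasp point.
Start: joints at [-76.891, 26.786, -0.665, 91.828, 0.344, 61.387, -3.226], TCP at [0.175, 0.626, 0.215] pointing down, gripper open.
Joint ranges: [-144.91, 144.91], [-17.63, 115.5], [-89.93, 88.59], [15.96, 139.68], [-74.01, 254.01], [8.47, 105.57], [-167.45, 167.45]. Speed limits (degrees/s): [147.25, 147.25, 180, 180, 180, 180, 180].

INTERFACE

Orientations are given as [roll, pitch, yaw] about the fixed x, y, z axes, in that order (R = Rz(yaw) Ry(pitch) Rx(roll)).
In Python, from station import arm gives the robot as it stands. Calls block until the motion is done:
- arm.movep(position, orientation): joint-space move of the TCP to a pose.
- arm.move_linear(position, attitude=None, max_speed=0.15): straight line of the TCP; attitude=None keeps the orientation; max_speed is the mean speed in m/s.
- arm.goto_joints(angles): joint-space move.
- arm.move_gripper(opening, grasp_force=None): opening from 0.0 (shut) to 1.0 (fully open); grasp_force is the grip in N (None keeps the last); returns when the fingers have stopped.
- arm.hold(seconds).
- arm.solve_ik(position, orientation): joint angles nearest the present ones, or None.
- arm.state(): the state.
- arm.snapshot(name): name is "scene" or "top" or "wrist"; returns a dict with "pixels" (480x640x3 uint8, red, green, blue), "fx", "fy", "cx", "cy" (pixels), "world_from_camera" (4x4, takes a point from camera to world coordinates); the wrist camera has in their place "tool_from_camera" (4x4, takes a point from camera to tool coordinates, whose origin is the TCP and whose axes are the flange's). Camera axes: x right, y down, z forward; pixel columns grow to the right and rows downward; lengths in m; the calibration is good to about 2 mm. A picture is of the moment at which its call begins: read the wrist's pose just before it. There is no depth.
A pose or a line that the arm cannot do raises arm.Unreachable and nothing moves.
- arm.hand_in(): hands the job in; it is judged then, once.
Trained networks look in the newest picture that a camera, given by its name, has taken for a name from the list of things; names that differ only in an ending like _2 or _b are one class to them, and where a whole thing is asked for, a point or a joint stands for the part that bears it (a point fixed in the world has none). Each returns a list of dicts, best first, with "confidence" (0 to 1); they miss things now and then, are a little off and sometimes report something else, mostly with a low value. They report only what shows in the picture. A call takes as long as a camera call. They do not tell look-alikes from the thing itself.
- arm.look_for(camera, thing): "box" ([left, top, width, height] as shares, 0 to 1, of the picture: columns of its width, rows of its height, round what is visible of it).
- arm.masks_of(camera, thing): "region" (480x640 bool, what is visible of it) and "box" ([left, top, width, height] as shares, 0 to 1, of the picture: columns of its width, rows of its height, round what is visible of it).
The state is a dict: "time_s": time; "qpos": joint angles; "qd": joint speeds; "tau": joint torques, N m; "tcp_pos": TCP position; "orientation": TCP orientation; "force": force on the tool from outside, world axes, zero at the start; "moment": the same for the moment, N m; "gripper_width": opening from 0.0 (shut) to 1.0 (fully open); "gripper_force": force on a finger pad.
Only numpy, scipy, OpenCV 4.12 (cv2) and the standard library are available. Lean on these libraries where they do the work, as an engineer would, in place of code of your own. Each camera call takes 0.05 s, during which the arm holds its last target. There are 200 camera calls.

## Working session

There is one attempt and no reset: what is moved stays moved. The work goes in short steps, each a Python script; the robot and the scene stay as the last script left them, time stands still between calls to the robot, and variables do not carry over. Pictures are saved under pics/ and viewed, at most 10 in all, crops included, and the job is handed in when it is done.

```bash
mkdir -p pics; ls; python3 - <<'E'
from station import arm
import cv2,numpy as np
for c in ("scene","top"):
    s=arm.snapshot(c); cv2.imwrite(f"pics/{c}0.png",s["pixels"][:,:,::-1])
    print(c,s["fx"],s["fy"],s["cx"],s["cy"],np.round(s["world_from_camera"],4).tolist())
    for t in ("stand","tube","rod","rod_handle","block","figure","jar","frame"):
        print(t,[(round(d["confidence"],2),[int(d["box"][0]*640),int(d["box"][1]*480),int(d["box"][2]*640),int(d["box"][3]*480)]) for d in arm.look_for(c,t)])
E
```

```text
pics
scene 460.6472898257593 460.6472898257593 325.84509474802377 246.67750173183288 [[-0.8151, 0.3186, -0.4839, 1.1638], [0.5794, 0.4453, -0.6827, 0.7982], [-0.0021, -0.8368, -0.5475, 0.7257], [0.0, 0.0, 0.0, 1.0]]
stand [(0.65, [268, 176, 76, 75]), (0.59, [201, 205, 77, 80])]
tube [(0.91, [226, 206, 31, 31]), (0.8, [297, 178, 27, 30]), (0.31, [392, 243, 16, 44])]
rod [(0.71, [395, 247, 14, 41]), (0.69, [433, 247, 27, 77]), (0.64, [361, 266, 16, 59])]
rod_handle [(0.91, [362, 266, 14, 56]), (0.76, [432, 249, 30, 74]), (0.63, [392, 246, 17, 40])]
block [(0.93, [374, 274, 48, 43])]
figure [(0.96, [238, 160, 19, 54])]
jar [(0.58, [446, 337, 36, 48])]
frame [(0.9, [234, 273, 85, 68])]
top 492.8440275936756 492.8440275936756 322.2705884478313 241.1118713586031 [[0.0156, -0.9822, 0.1873, 0.4272], [-0.9999, -0.0155, 0.0023, -0.0068], [0.0007, -0.1873, -0.9823, 1.125], [0.0, 0.0, 0.0, 1.0]]
stand [(0.97, [380, 259, 71, 76]), (0.75, [365, 154, 75, 79])]
tube [(0.76, [405, 282, 36, 45]), (0.57, [395, 175, 24, 34]), (0.29, [208, 271, 22, 22])]
rod [(0.79, [209, 226, 22, 22]), (0.58, [144, 282, 43, 23]), (0.56, [208, 273, 24, 18])]
rod_handle [(0.85, [211, 272, 18, 18]), (0.85, [211, 225, 23, 26]), (0.63, [145, 282, 41, 27])]
block [(0.69, [209, 265, 38, 44])]
figure [(0.56, [503, 243, 50, 38])]
jar [(0.62, [257, 155, 77, 58]), (0.6, [103, 252, 37, 28])]
frame [(0.93, [260, 157, 73, 58])]
```

View pics/scene0.png

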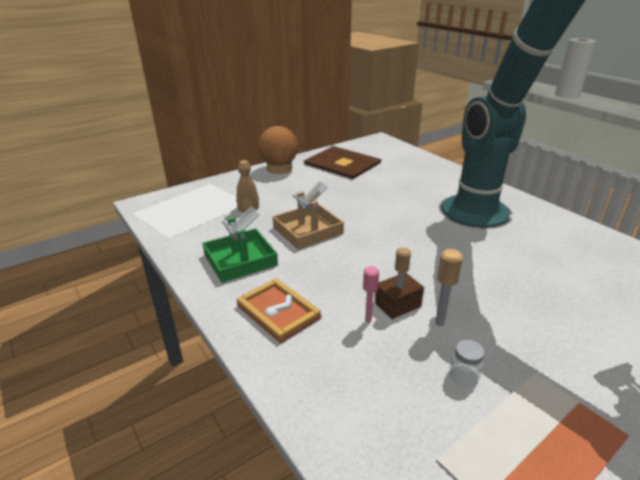

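View pics/top0.png

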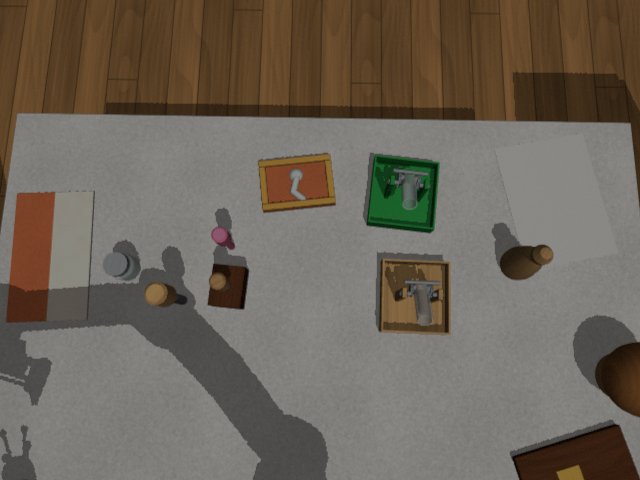

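The top view shows the natural-wood stand at about (415,297), with its tube leaning towards the image bottom, which is robot side (-x). The brown rod is in the block at (219,281), the pink one at (221,236), and the large brown one at (157,294). The scene view agrees: stand (308,220), rod (403,260). Next I'll fit the poses by matching silhouettes.

```bash
cat > h.py <<'E'
import numpy as np,cv2
from scipy.optimize import minimize
from scipy.spatial.transform import Rotation as R
from station import arm
def cam(s):
    T=s["world_from_camera"] if "world_from_camera" in s else None
    if T is None:
        st=arm.state(); W=np.eye(4); W[:3,:3]=R.from_euler('xyz',st["orientation"],degrees=True).as_matrix(); W[:3,3]=st["tcp_pos"]
        T=W@np.array(s["tool_from_camera"])
    return dict(T=np.array(T),K=(s["fx"],s["fy"],s["cx"],s["cy"]),img=s["pixels"])
def proj(c,P):
    T=np.linalg.inv(c["T"]); q=np.atleast_2d(P)@T[:3,:3].T+T[:3,3]; fx,fy,cx,cy=c["K"]
    return np.c_[fx*q[:,0]/q[:,2]+cx,fy*q[:,1]/q[:,2]+cy]
def ray(c,uv):
    fx,fy,cx,cy=c["K"]; d=c["T"][:3,:3]@np.array([(uv[0]-cx)/fx,(uv[1]-cy)/fy,1]); return c["T"][:3,3],d
def onplane(c,uv,z):
    o,d=ray(c,uv); return o+d*(z-o[2])/d[2]
def tri(rs):
    A=np.zeros((3,3));b=np.zeros(3)
    for o,d in rs:
        d=d/np.linalg.norm(d); M=np.eye(3)-np.outer(d,d); A+=M;b+=M@o
    return np.linalg.solve(A,b)
def box(lx,ly,z0,z1): return np.array([[sx*lx/2,sy*ly/2,z] for sx in(-1,1) for sy in(-1,1) for z in(z0,z1)])
def cyl(r,z0,z1): a=np.linspace(0,2*np.pi,32); return np.vstack([np.c_[r*np.cos(a),r*np.sin(a),a*0+z] for z in(z0,z1)])
def pose(P,p):
    c,s=np.cos(p[2]),np.sin(p[2]); return P@np.array([[c,s,0],[-s,c,0],[0,0,1]])+[p[0],p[1],0]
def hullmask(c,P):
    m=np.zeros((480*4,640*4),np.uint8); h=cv2.convexHull(np.float32(proj(c,P)*4)); cv2.fillConvexPoly(m,np.int32(h),1); return m
def fit(cms,P,p0,yaw=True,hull=True):
    big=[]
    for c,m in cms:
        if hull:
            pts=np.argwhere(m)[:,::-1]; k=np.zeros((480,640),np.uint8); cv2.fillConvexPoly(k,cv2.convexHull(np.int32(pts)),1)
        else: k=m.astype(np.uint8)
        big.append((c,cv2.resize(k,None,fx=4,fy=4,interpolation=cv2.INTER_NEAREST)))
    def f(p):
        q=[p[0],p[1],p[2] if yaw else 0]; t=0
        for c,k in big:
            a=hullmask(c,pose(P,q)); t+=1-(a&k).sum()/max(1,(a|k).sum())
        return t
    s=np.array([.01,.01,.1]); p0=np.array(p0,float)
    sim=[p0]+[p0+s*e for e in np.eye(3)]
    r=minimize(f,p0,method="Nelder-Mead",options=dict(initial_simplex=sim,xatol=1e-4,fatol=1e-4)); return r.x,r.fun
def best(camn,thing,uv):
    ms=[m for m in arm.masks_of(camn,thing) if m["region"].any()]
    d=lambda m: np.hypot(*(np.argwhere(m["region"]).mean(0)[::-1]-uv))
    m=min(ms,key=d); return m["region"].astype(bool)
E
python3 - <<'E'
from h import *
S=cam(arm.snapshot("scene")); 
st_s=best("scene","stand",(308,215)); rh_s=best("scene","rod_handle",(402,265)); bl_s=best("scene","block",(398,295)); tu_s=best("scene","tube",(310,193))
T=cam(arm.snapshot("top"))
st_t=best("top","stand",(415,297)); rh_t=best("top","rod_handle",(219,281)); bl_t=best("top","block",(228,287)); tu_t=best("top","tube",(422,303))
for n,m in dict(st_s=st_s,rh_s=rh_s,bl_s=bl_s,tu_s=tu_s,st_t=st_t,rh_t=rh_t,bl_t=bl_t,tu_t=tu_t).items():
    a=np.argwhere(m)[:,::-1]; print(n,m.sum(),a.mean(0),a.min(0),a.max(0))
p0=onplane(T,(415,297),.02); print("stand0",p0)
print("stand top-only",fit([(T,st_t)],box(.16,.15,0,.041),[p0[0],p0[1],0]))
ps=fit([(T,st_t)],box(.16,.15,0,.041),[p0[0],p0[1],0])[0]
b0=onplane(T,(228,287),.04)
print("block",fit([(T,bl_t)],box(.09,.07,0,.06),[*b0[:2],0]),fit([(T,bl_t)],box(.09,.07,0,.06),[*b0[:2],1.57]))
a=lambda m:np.argwhere(m).mean(0)[::-1]
print("tube ctr tri",tri([ray(S,a(tu_s)),ray(T,a(tu_t))]))
print("rod tri",tri([ray(S,a(rh_s)),ray(T,a(rh_t))]),onplane(T,a(rh_t),.133))
print("rod fit",fit([(T,rh_t)],cyl(.017,.108,.158),[*onplane(T,a(rh_t),.133)[:2],0],False))
for p in([.3,-.2,.25],[.38,-.2,.2],[.33,-.2,.15]):
    for y in(0,90,-90,180): print(p,y,arm.solve_ik(p,[180,0,y]))
E
```

```text
st_s 2497 [307.60592711 220.07729275] [273 181] [342 248]
rh_s 453 [401.47019868 263.86313466] [394 247] [410 287]
bl_s 1475 [398.42033898 296.14576271] [374 274] [423 318]
tu_s 338 [312.24260355 194.55029586] [297 181] [326 210]
st_t 5198 [415.21046556 296.88033859] [379 259] [451 334]
rh_t 304 [219.20394737 282.03289474] [209 273] [230 291]
bl_t 1276 [230.22100313 287.56818182] [208 264] [248 309]
tu_t 806 [422.57940447 302.20471464] [407 284] [437 325]
stand0 [ 0.51406785 -0.21336415  0.02      ]
stand top-only (array([ 0.51317254, -0.21340328, -0.02597015]), np.float64(0.028704729690324893))
block (array([ 0.5281525 ,  0.20099871, -0.07209945]), np.float64(0.038806425764108865)) (array([0.52878701, 0.20064293, 1.8444726 ]), np.float64(0.258226134055518))
tube ctr tri [ 0.49643284 -0.2107601   0.11654426]
rod tri [0.53110024 0.20356791 0.12184987] [0.52909569 0.20207232 0.133     ]
rod fit (array([0.52765589, 0.19982894, 0.03978169]), np.float64(0.060295790671217264))
[0.3, -0.2, 0.25] 0 [-29.22564306 -14.06409416  51.59219895 128.61999632  12.59700896
  60.82423973 -74.70245885]

[... 593 characters left out ...]
2, 0.2] -90 [ -45.63427396   16.06226118   81.00270495  125.06207033  -19.73615567
   54.02339235 -133.0893887 ]
[0.38, -0.2, 0.2] 180 [-34.48141346   8.4521174   64.16642724 124.81049212  -9.68020927
  51.88434157 125.44926349]
[0.33, -0.2, 0.15] 0 [-20.67547009   7.07587512  51.22044931 132.41617991  -8.03111278
  43.42013662 -53.81773115]
[0.33, -0.2, 0.15] 90 [-29.84788028   8.65674136  62.09700728 132.72547821 -11.09256305
  43.73864447  40.03916265]
[0.33, -0.2, 0.15] -90 [ -42.69103788   17.69940502   81.09020144  133.01975846  -24.32671544
   46.81297098 -124.84412633]
[0.33, -0.2, 0.15] 180 [-31.08745071   8.99411612  63.63579396 132.7613561  -11.67247647
  43.81588973 130.74378745]
```

```bash
python3 - <<'E'
from h import *
arm.move_linear([.175,.55,.4],max_speed=.3)
for p in([.4,.3,.42],[.46,-.213,.36]):
    arm.movep(p,[180,0,-1.5])
st=arm.state(); print(st["time_s"],st["tcp_pos"],st["qpos"],st["orientation"])
s=arm.snapshot("wrist"); C=cam(s); im=s["pixels"][:,:,::-1].copy()
for n in("stand","tube"):
    for m in arm.masks_of("wrist",n):
        print(n,m["confidence"],m["box"])
        c,_=cv2.findContours(m["region"].astype(np.uint8),0,1); cv2.drawContours(im,c,-1,(0,0,255) if n=="tube" else (255,0,0),1)
L=pose(np.array([[-.057,0,.141],[.0163,0,.0884],[0,-.042,.114],[0,.042,.114],[0,0,.1],[-.08,.075,.041],[-.08,-.075,.041],[.08,.075,.041],[.08,-.075,.041]]),[.513,-.2134,-.026])
for q in proj(C,L): cv2.circle(im,tuple(int(v) for v in q),3,(0,255,255),1)
print(proj(C,L).round())
cv2.imwrite("pics/w1.png",im)
E
```

```text
6.05 [ 0.46059454 -0.2119595   0.35993359] [-46.46767462  11.34364675  78.77775942 103.71928971 -11.56256295
  74.36192287 -56.13362334] [-1.79990961e+02  5.37609247e-03 -1.38438837e+00]
stand 0.77 [0.3636, 0.0006, 0.1905, 0.0738]
stand 0.65 [0.4162, 0.1837, 0.1831, 0.2658]
tube 0.86 [0.4605, 0.2927, 0.0797, 0.1552]
[[325. 212.]
 [325. 143.]
 [361. 158.]
 [288. 158.]
 [325. 158.]
 [271. 213.]
 [378. 213.]
 [266.  91.]
 [383.  91.]]
```

View pics/w1.png

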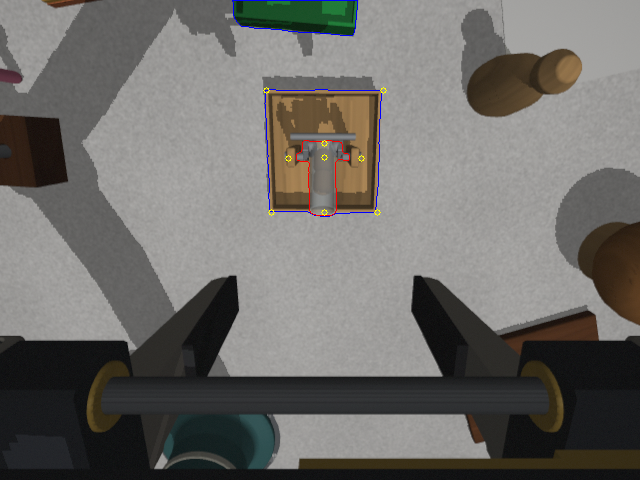

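The wrist view has the projected model points landing on the tray corners, cheeks and tube (mouth at about (323,210)), so the stand pose is good. Next I'll grip the tube and swing it upright.

```bash
python3 - <<'E'
from h import *
P=[.513,-.2127,-.026]; r=.053; yaw=-1.5
def tcp(th,dz=0):  # th = lean from vertical
    return pose(np.array([[-r*np.sin(th),0,.1+r*np.cos(th)-arm.hold_point_z+dz]]),P)[0]
arm.move_gripper(.72)
arm.move_linear(tcp(.95,.1),[180,0,yaw],max_speed=.25)
arm.move_linear(tcp(.95),max_speed=.1)
print("down",arm.state()["force"])
arm.move_gripper(0,grasp_force=25); s=arm.state(); print("grip",s["gripper_width"]*92,s["gripper_force"],s["force"])
for th in np.append(np.arange(.8,-.01,-.16),[-.03]):
    arm.move_linear(tcp(th),max_speed=.06); s=arm.state()
    print(round(th,2),np.round(s["force"],1),np.round(np.array(s["tcp_pos"])-tcp(th),4))
    if np.linalg.norm(s["force"])>35: break
arm.hold(.3)
print(arm.state()["time_s"])
E
```

```text
down [ 0.77036268  0.30338625 -0.16245352]
grip 30.492821509096284 25.002486500598025 [-0.733019    4.57806487  3.92804523]
0.8 [-1.7  5.3 -2.1] [-0.0008  0.0019 -0.0006]
0.64 [-3.6  5.6 -3.7] [-0.0015  0.0019 -0.0007]
0.48 [-5.   7.2 -2.7] [-0.0023  0.0019 -0.0009]
0.32 [-7.1  7.3 -1.4] [-0.0031  0.0019 -0.001 ]
0.16 [-8.8  7.   1.9] [-0.0034  0.0019 -0.0008]
-0.0 [-8.5  7.4  4.2] [-0.0029  0.0019 -0.0004]
-0.03 [-10.4   8.6   6.5] [-0.0034  0.0019 -0.0003]
11.5583
```

```bash
python3 - <<'E'
from h import *
P=[.513,-.2127,-.026]; r=.053
tcp=lambda th:pose(np.array([[-r*np.sin(th),0,.1+r*np.cos(th)-arm.hold_point_z]]),P)[0]
for th in(-.09,-.16,-.23):
    arm.move_linear(tcp(th),max_speed=.05); arm.hold(.15); s=arm.state()
    print(th,np.round(s["force"],1),np.round(s["tcp_pos"],4))
    if -s["force"][0]>22: break
arm.move_gripper(.75); arm.hold(.2); s=arm.state(); print(np.round(s["force"],1),np.round(s["tcp_pos"],4))
p=np.array(s["tcp_pos"]); arm.move_linear([p[0],p[1],.30],max_speed=.25)
arm.move_linear([.44,-.213,.36],[180,0,-1.5],max_speed=.3)
s=arm.snapshot("wrist"); C=cam(s); im=s["pixels"][:,:,::-1].copy()
mk=arm.masks_of("wrist","tube")
for m in mk:
    a=np.argwhere(m["region"])[:,::-1]; print(m["confidence"],a.min(0),a.max(0))
L=pose(np.vstack([[[0,0,.17],[0,0,.1]],cyl(.016,.17,.17)]),[.513,-.2134,-.026])
for q in proj(C,L): cv2.circle(im,tuple(int(round(v)) for v in q),1,(0,255,255),-1)
q=proj(C,L)[0].astype(int); print(q,arm.state()["time_s"])
cv2.imwrite("pics/w2.png",cv2.resize(im[max(0,q[1]-75):q[1]+75,q[0]-100:q[0]+100],None,fx=4,fy=4))
T=cam(arm.snapshot("top")); S=cam(arm.snapshot("scene"))
for n,c in(("t",T),("s",S)):
    i=c["img"][:,:,::-1].copy()
    for q in proj(c,L): cv2.circle(i,tuple(int(round(v)) for v in q),0,(0,255,255),-1)
    q=proj(c,L)[0].astype(int); cv2.imwrite(f"pics/{n}2.png",cv2.resize(i[q[1]-50:q[1]+70,q[0]-60:q[0]+60],None,fx=5,fy=5))
a,b=cv2.imread("pics/t2.png"),cv2.imread("pics/s2.png"); cv2.imwrite("pics/ts2.png",cv2.resize(np.hstack([a,b]),(800,400)))
E
```

```text
-0.09 [-9.4  7.3  7.7] [ 0.5148 -0.2109  0.134 ]
-0.16 [-8.1  7.6  7.4] [ 0.519  -0.211   0.1338]
-0.23 [-7.6  9.1  8.1] [ 0.5232 -0.2111  0.1333]
[ 0.4  0.2 -0.6] [ 0.5251 -0.213   0.1329]
0.75 [296 126] [349 158]
[323 140] 15.3833
```

View pics/w2.png

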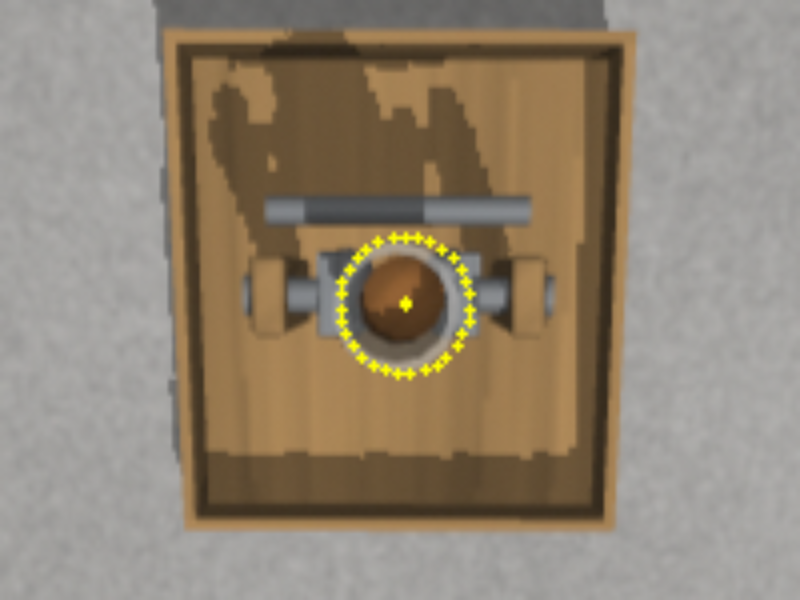

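View pics/ts2.png

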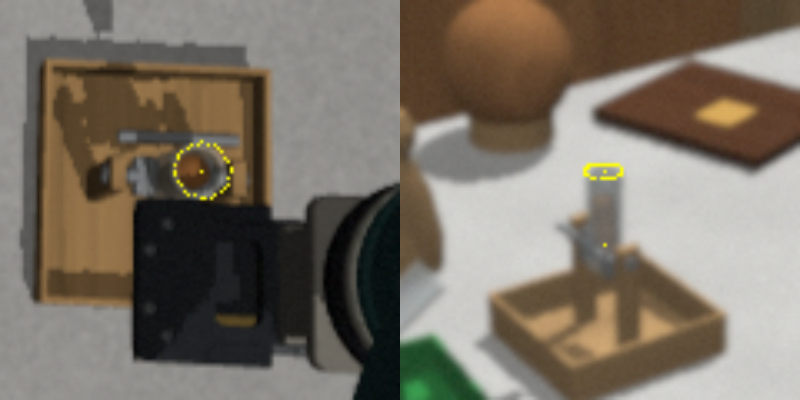

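The tube stands upright: in the wrist crop the rim centre is at about (402,305) against the model's (405,303), and the upper dowel is visible inside. Next comes the rod, after checking clearance to its neighbours.

```bash
python3 - <<'E'
from h import *
S=cam(arm.snapshot("scene")); T=cam(arm.snapshot("top"))
print("big top-of-handle",tri([ray(S,(450,255)),ray(T,(154,294))]),"pink",tri([ray(S,(371,270)),ray(T,(219,235))]))
arm.movep([.46,0,.40],[180,0,-1.5])
arm.movep([.45,.20,.36],[180,0,0])
s=arm.snapshot("wrist"); C=cam(s); im=s["pixels"][:,:,::-1].copy()
q=proj(C,[[.528,.2,.133]])[0]; print(q)
for m in arm.masks_of("wrist","rod_handle"):
    a=np.argwhere(m["region"])[:,::-1]; print(m["confidence"],a.mean(0),a.min(0),a.max(0))
m=best("wrist","rod_handle",q)
p=fit([(C,m)],cyl(.017,.108,.158),[.528,.2,0],False); print(p)
p=p[0]
for q in proj(C,cyl(.017,.158,.158)+[p[0],p[1],0]): cv2.circle(im,tuple(int(round(v)) for v in q),0,(0,255,255),-1)
for q in proj(C,pose(box(.09,.07,.06,.06),[.528,.2005,-.072])): cv2.circle(im,tuple(int(round(v)) for v in q),2,(0,255,255),-1)
cv2.imwrite("pics/w3.png",im); print(arm.state()["time_s"])
E
```

```text
big top-of-handle [0.50044239 0.30897767 0.19254393] pink [0.62403934 0.20472787 0.14475049]
[322.01928124 136.51288827]
0.98 [319.04098361 135.66861827] [303 119] [335 152]
0.65 [315.90929368  38.80297398] [299  15] [333  67]
0.6 [214.55001946 166.18995718] [183 144] [253 192]
(array([0.52824454, 0.20226402, 0.00504257]), np.float64(0.060383709188825296))
17.4417
```

View pics/w3.png

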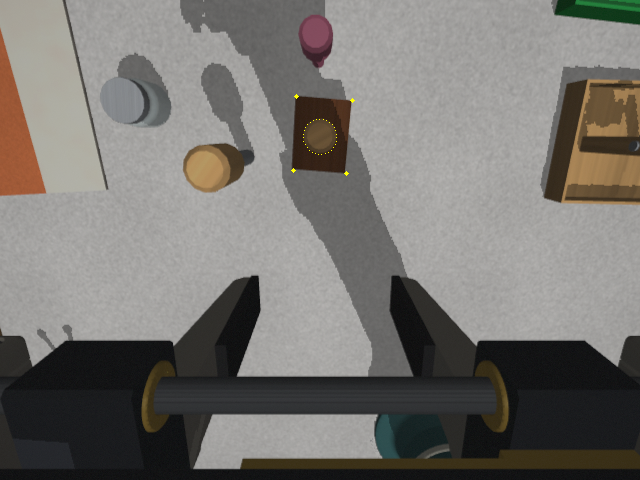

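The fitted handle circle sits on the rod at (320,136). The big rod at (210,168) is tall and off to +y, so I'll grasp with the fingers closing along x.

```bash
python3 - <<'E'
from h import *
X,Y=.528,.2015; hz=arm.hold_point_z
qs={y:arm.solve_ik([X,Y,.3],[180,0,y]) for y in(90,-90)}; q0=np.array(arm.state()["qpos"]); print({k:np.round(v-q0) for k,v in qs.items() if v is not None})
yaw=min((k for k in qs if qs[k] is not None),key=lambda k:abs(qs[k]-q0).max())
arm.movep([X,Y,.3],[180,0,yaw]); arm.move_gripper(.62)
arm.move_linear([X,Y,.141-hz],max_speed=.15); print("down",np.round(arm.state()["force"],1))
arm.move_gripper(0,grasp_force=40); s=arm.state(); print("grip",s["gripper_width"]*92,s["gripper_force"],np.round(s["force"],1),np.round(s["tcp_pos"],4))
arm.move_linear([X,Y,.33],max_speed=.15)
arm.move_linear([.513,-.2128,.33],[180,0,yaw],max_speed=.25)
arm.move_linear([.513,-.2128,.301],max_speed=.1); arm.hold(.2)
s=arm.state(); print(yaw,np.round(s["force"],1),np.round(s["tcp_pos"],4),np.round(s["orientation"],2),s["time_s"],s["gripper_width"]*92)
p=s["tcp_pos"]; tipz=p[2]+hz-.008-.123
print("tip z",tipz)
out=[]
for n in("scene","top"):
    c=cam(arm.snapshot(n)); i=c["img"][:,:,::-1].copy()
    L=np.vstack([cyl(.008,tipz,tipz+.098)+[p[0],p[1],0],cyl(.016,.17,.17)+[.513,-.2128,0]])
    for q in proj(c,L): cv2.circle(i,tuple(int(round(v)) for v in q),0,(0,255,255),-1)
    q=proj(c,[[.513,-.2128,.2]])[0].astype(int); out.append(cv2.resize(i[q[1]-40:q[1]+40,q[0]-40:q[0]+40],(400,400)))
cv2.imwrite("pics/ins.png",np.hstack(out))
E
```

```text
{90: array([ 27.,  14., -18.,  -5., -11.,  -5., 102.]), -90: array([ 119.,   31., -144.,  -10.,   38.,    4.,  239.])}
down [-0.3  0.8 -0. ]
grip 33.11811901715649 39.98221805202775 [-0.2  0.6  1.8] [0.5282 0.2016 0.1226]
90 [ 1.5  0.4 -0.2] [ 0.5133 -0.213   0.3015] [1.7994e+02 2.0000e-02 9.0000e+01] 25.1917 33.11270054709719
tip z 0.18924932841163916
```

View pics/ins.png

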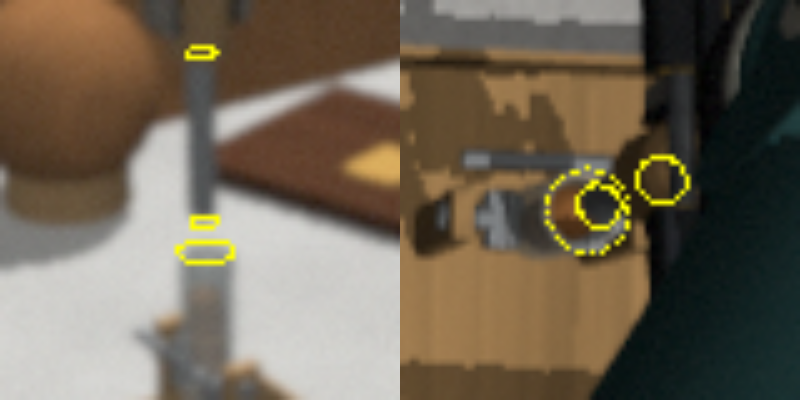

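The tip hangs over the mouth, matching the model in both views (scene about (202,215), top (600,205) in the composite). Now I'll push down.

```bash
python3 - <<'E'
from h import *
X,Y=.513,-.2128; yaw=90
for z in(.285,.270,.255,.24,.225,.21,.198,.19,.186,.183,.180,.177,.174):
    arm.move_linear([X,Y,z],max_speed=.05)
    if z==.27: arm.hold(.15)
    s=arm.state(); f=s["force"]; print(z,np.round(f,1),np.round(s["tcp_pos"],4))
    if abs(f[2])>25 or np.hypot(f[0],f[1])>20: break
print(s["time_s"],s["gripper_width"]*92)
c=cam(arm.snapshot("scene")); q=proj(c,[[X,Y,.1]])[0].astype(int)
cv2.imwrite("pics/seat.png",cv2.resize(c["img"][q[1]-60:q[1]+60,q[0]-80:q[0]+80,::-1],(800,600)))
E
```

```text
0.285 [ 0.5  0.1 -1.2] [ 0.5128 -0.2128  0.2846]
0.27 [-0.5  0.5 -1.9] [ 0.5132 -0.2129  0.2702]
0.255 [-0.3 -0.  -0.4] [ 0.5128 -0.2127  0.2546]
0.24 [-0.2 -0.1 -1. ] [ 0.5127 -0.2127  0.2395]
0.225 [ 0.4  0.  -1.3] [ 0.5126 -0.2126  0.2246]
0.21 [-0.2 -0.5 -1.5] [ 0.5127 -0.2127  0.2095]
0.198 [ 0.   1.4 -1.7] [ 0.5125 -0.2124  0.1975]
0.19 [ 0.4  0.2 -1.5] [ 0.5128 -0.2127  0.1896]
0.186 [ 0.1  0.9 -0.9] [ 0.5129 -0.2127  0.1858]
0.183 [-0.6  2.6  8.8] [ 0.5146 -0.213   0.1847]
0.18 [-4.   6.1 30.2] [ 0.5155 -0.2133  0.1844]
29.6083 32.93061446587516
```

View pics/seat.png

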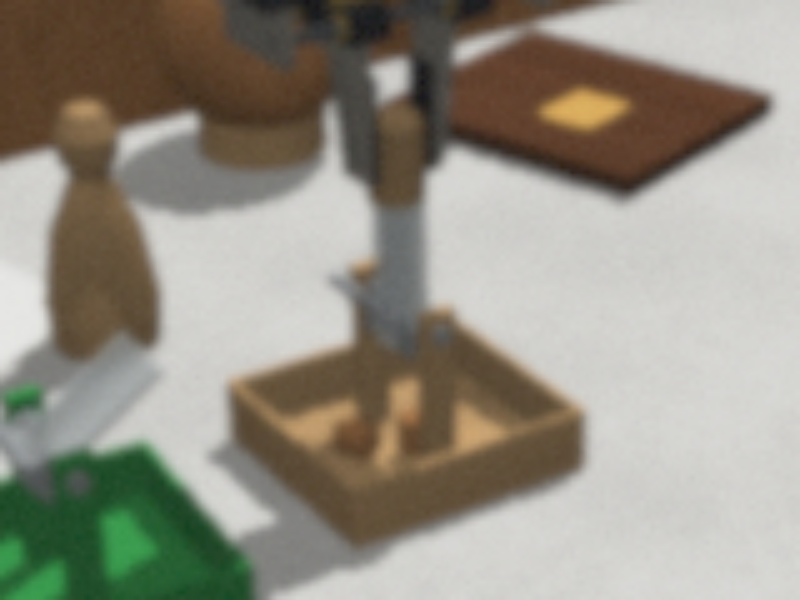

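The handle is seated on the mouth, and two dowels lie in the tray at (355,438) and (410,425) in the crop. Next I'll relax the push, release and retreat.

```bash
python3 - <<'E'
from h import *
arm.move_linear([.513,-.2128,.1842],max_speed=.03); print(np.round(arm.state()["force"],1))
arm.move_gripper(.3); arm.move_gripper(.62); arm.hold(.2); p=arm.state()["tcp_pos"]
arm.move_linear([p[0],p[1],.33],max_speed=.12); arm.movep([.45,.05,.40],[180,0,90]); arm.hold(.3)
out=[]
for n in("scene","top"):
    c=cam(arm.snapshot(n)); i=c["img"][:,:,::-1].copy()
    L=np.vstack([cyl(.017,.17,.22)+[.513,-.2128,0]])
    for q in proj(c,L): cv2.circle(i,tuple(int(round(v)) for v in q),0,(0,255,255),-1)
    q=proj(c,[[.513,-.2128,.1]])[0].astype(int); out.append(cv2.resize(i[q[1]-60:q[1]+60,q[0]-60:q[0]+60],(400,400)))
cv2.imwrite("pics/end.png",np.hstack(out)); print(arm.state()["time_s"])
E
```

```text
[0.5 2.4 7.1]
33.75
```

View pics/end.png

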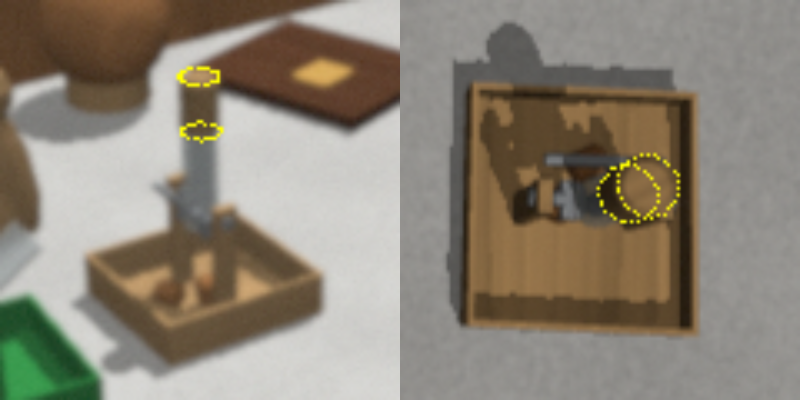

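The rod stands upright and seated, matching the model outline in both views. The dowels are in the tray at (168,292) and (207,288), and the arm is clear.

```bash
python3 -c "
from station import arm
print(arm.hand_in())"
```

```text
the job is handed in; nothing more can be done
None
```

The job is handed in at about 34 s of the 64 s allowed: the tube is upright, both dowels are in the tray, and the ramrod stands in the tube with its handle on the mouth; the hand-in call returned no verdict, so this rests on the final pictures.

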